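# Shut the vacuum line at the bench manifold

## Task

Push the sliding cover of the grey manifold box away from you, all the way to its stop, so that the two valves are uncovered, then push the handle with the large round disc hub fully shut: a quarter turn to the left (counter-clockwise from above), until it lies along the box. Do it with the fingertips or the outside of the fingers, without pinching the handle or picking anything up; leave the other valve as it is and the vial and jars where they stand.

Things in the scene. Friction and masses are not known exactly. Their poses are not given: they have to be found in the camera images.
- manifold: fixed grey metal box, 256 (x) x 316 (y) x 75 mm; origin under its centre, on the table; +x away from the robot (within 0.3 rad), +y left. Front half: well, x -116 to 0, y +-148, floor z 6, pipe tops z 22, front wall top z 60 mm; valve pivots at x -82, y +57.5 and -57.5 mm. Rear half: deck, z 60 mm, where the cover parks. Side rails 16 mm wide, top z 75 mm
- cover (a joint): sliding aluminium cover plate, 126 x 284 x 6 mm, top at z 68 mm, captive in the side rails; slides along the manifold's +x. 0 = over the well, 0.120 m = at its stop, well fully open; starts between 0 and 0.02. Friction about 2.5 N, stays where it is left
- cover_lip (a point): middle of the flat upright front face (facing the manifold's -x) of the push lip on the cover: a ramp 120 mm wide along y, rising from the cover's top (z 68 mm) to z 90 mm, its back sloping down. Point at z 79 mm. Push this face along the manifold's +x
- disc_handle (a joint): turn of the handle to shut: its hub is a round disc 40 mm across with a raised cap (top z 54 mm); in either place. 0 = open, bar along the manifold's +x; grows counter-clockwise from above; 1.571 rad = shut at its stop, bar along the manifold's +y. Starts between 0 and 0.25. Friction about 0.08 N m (2 N at 45 mm from the pivot); stays where it is left
- disc_pivot (a point): on the pivot axis of the disc-hub valve, at z 42 mm, half-way up its bar
- disc_tip (a point): outer end of the disc-hub handle's bar, 62 mm from the pivot, at z 42 mm. The bar is 14 mm wide with the rubber pads on its sides (24 to 62 mm from the pivot), from z 32 to 51 mm; its right side, seen from the pivot, is the one to push when shutting; fingertips at z 36 mm push well on its side, 45 mm from the pivot
- plain_handle (a joint): turn of the other handle, same bar but a small hub 18 mm across; same values; to be left alone. Starts between 0 and 0.25
- plain_pivot (a point): on the pivot axis of the small-hub valve, at z 42 mm
- plain_tip (a point): outer end of the small-hub handle's bar, 62 mm from its pivot, at z 42 mm
- vial_pearl_mid (a point): loose clear vial with a white cap, 33 mm across, 70 mm high, on the table left of the manifold; its centre, 35 mm up. A bystander
- tint_jar_1_mid (a point): loose small brown jar with a black lid, 33 mm across, 40 mm high, on the table right of the manifold, nearer the robot; its centre, 20 mm up. A bystander
- tint_jar_2_mid (a point): another such brown jar, right of the manifold, farther from the robot; its centre, 20 mm up. A bystander
Mind the look-alikes: they are no part of the job. What is shaped like the part that bears tint_jar_2_mid but orange or red is not meant.

How it is judged:
By the outcome, as a careful person would: the job done as asked, in the order asked, and still so for the second after the job is handed in, with the robot touching nothing.
It also fails if it takes over 45 s, if anything falls off the work surface, if the arm or the gripper's body presses on something with over 40 N, if the wrist force passes 120 N, or if a joint passes its speed limit or range.

## Robot

A 7-joint arm with a two-finger parallel gripper is mounted at the origin on a cart in front of the work surface, level with it; the furniture and walls round the work are solid. World frame = base frame: x ahead of the robot, y to its left, z up, the work surface at z = 0. Lengths are in m, angles in rad, forces in N, time in s.
With the tool pointing down it reaches from about 0.4 to 0.925 m from the base axis. Payload 4.1 kg.
Tool frame: the origin (TCP) lies where the fingers leave the gripper's body, on its centre line; the fingertips stand 73 mm ahead of it and the grasp point (between the pads) lies 54 mm ahead of it; z points along the fingers, y is the line along which they close (so a half turn about z gives the same grasp; the last joint's range is limited). The gripper opens to 85 mm and grips with 20 to 120 N. Pads are 22 mm wide; open, the fingers measure 114 mm over their backs; the gripper's body (76 mm by 85 mm) begins 54 mm behind the grasp point. The pads swing forward as they close: fully open they stand 13 mm farther back than shut.
Start: joints at [1.124, 0.398, 0.045, 1.537, -0.019, 1.207, -0.051], TCP at [0.222, -0.611, 0.304] pointing down, gripper open.
Joint ranges: [-2.82, 2.82], [-0.49, 2.23], [-1.37, 1.46], [0, 2.46], [-1.36, 4.5], [0.23, 2], [-2.94, 2.94]. Speed limits (rad/s): [2.57, 2.57, 3.14, 3.14, 3.14, 3.14, 3.14].

## Interface

Orientations are given as a unit quaternion [w, x, y, z].
In Python, from workcell import arm gives the robot as it stands.
- The arm moves only by the shell command python3 -m handwheel 'ROWS' [OPENING] [FORCE]. ROWS is text: rows parted by semicolons, each of 4 numbers parted by spaces: the shift along the tool's x, y, z in mm, then the turn about the tool's z in rad. A call has 1 to 20 rows; each row is the pose to reach, as a shift and turn from the pose commanded when the call began, along the tool's axes at that moment; what a row does not reach only later rows make up. A row lasts 1/8 s, in which the tool goes at most 62.5 mm and 10.7 degrees, less where a joint would pass 70% of its speed; a pose out of reach is approached as far as the arm can. A call with a gripper value outside its range is refused whole. OPENING is the opening in per cent of the stroke, from 0 (shut) to 100 (fully open), set as the call begins (- or left out, the last holds). The fingers move at their own pace and stop on an object; FORCE is the grip in N (left out, the last holds). Time passes only in rows, so rows that repeat a pose let the fingers close. It gives the time, the measured TCP pose, the force, the opening and the grip force at its end, in the units of the state.
- arm.sense(): the state, without advancing time (a new reading comes with each control period).
- arm.read_camera(name): name is "side" or "top"; returns a dict with "pixels" (480x640x3 uint8, red, green, blue), "vertical_fov" (degrees; the focal length in pixels is half the picture's height over the tangent of half this angle, whatever the lens; pixels are square), "cx", "cy" (the principal point, pixels), "T" (4x4, takes a point from camera to world coordinates). Camera axes: x right, y down, z forward; pixel columns grow to the right and rows downward; lengths in m; the calibration is good to about 2 mm. A picture is of the moment at which its call begins. There is no depth.
- arm.job_done(): hands the job in; it is judged then, once.
The state is a dict: "time": time; "q": joint angles; "dq": joint speeds; "joint_torque": joint torques, N m; "ee_pos": TCP position; "orientation": TCP orientation; "ft_force": force on the tool from outside, world axes, zero at the start; "ft_torque": the same for the moment, N m; "gripper_width": finger opening in m; "finger_force": force on a finger pad.
Only numpy, scipy, OpenCV 4.12 (cv2) and the standard library are available. Lean on these libraries where they do the work, as an engineer would, in place of code of your own. Each camera call takes 0.05 s, during which the arm holds its last target. There are 200 camera calls.

## Working session

There is one attempt and no reset: what is moved stays moved. The work goes in short steps, Python scripts to look and compute and a shell command to move; the robot and the scene stay as the last step left them, time stands still between calls to the robot, and variables do not carry over. Pictures are saved under pics/ and viewed, at most 10 in all, crops included, and the job is handed in when it is done.

```bash
mkdir -p pics; cat > h.py <<'E'
import numpy as np,cv2
from workcell import arm
def cam(n):
    c=arm.read_camera(n); c['f']=240/np.tan(np.radians(c['vertical_fov'])/2); return c
def ray(c,u,v,z):
    d=c['T'][:3,:3]@np.array([(u-c['cx'])/c['f'],(v-c['cy'])/c['f'],1]); o=c['T'][:3,3]
    return o+d*(z-o[2])/d[2]
def proj(c,p):
    q=np.linalg.inv(c['T'])@np.append(p,1); return c['cx']+c['f']*q[0]/q[2],c['cy']+c['f']*q[1]/q[2]
def save(c,n): cv2.imwrite('pics/'+n,c['pixels'][:,:,::-1])
E
python3 - <<'E'
from h import *
for n in('top','side'):
    c=cam(n);save(c,n+'0.png');print(n,c['T'].round(3).tolist(),c['f'],c['cx'],c['cy'])
s=arm.sense();print(s['time'],s['ee_pos'],s['orientation'],s['ft_force'],s['gripper_width'])
E
```

```text
top [[-0.023, -0.997, 0.071, 0.497], [-1.0, 0.023, -0.007, -0.002], [0.005, -0.071, -0.997, 1.073], [0.0, 0.0, 0.0, 1.0]] 441.90968660344174 319.892323066985 239.442950379662
side [[0.942, -0.136, 0.306, 0.27], [-0.334, -0.444, 0.831, -0.863], [0.023, -0.886, -0.464, 0.552], [0.0, 0.0, 0.0, 1.0]] 549.8222447475293 323.9593983902004 239.83206542264494
0.1 [ 0.22143708 -0.61066059  0.30296574] [-8.55845430e-04  9.84907729e-01  1.73077991e-01 -2.05713189e-04] [0.04523014 0.67368104 0.84789277] 0.0854137310976794
```

View pics/top0.png

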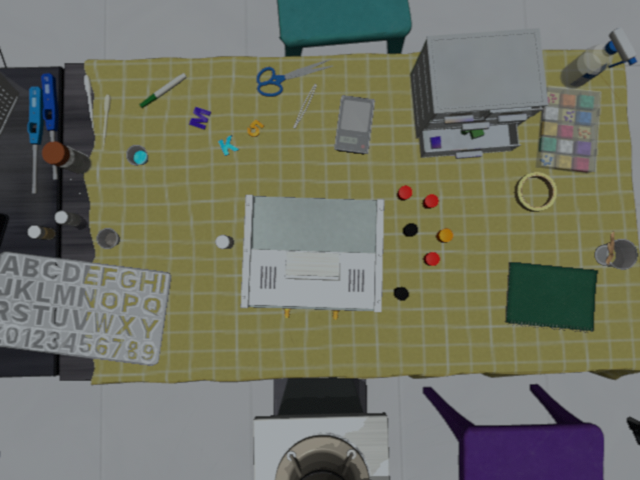

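View pics/side0.png

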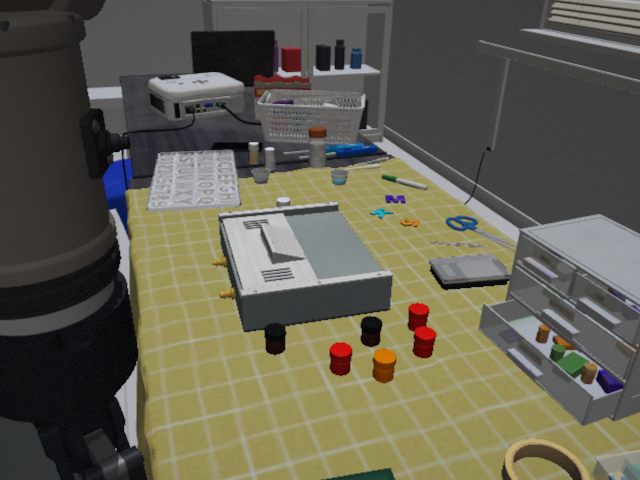

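The top picture shows the manifold with corners near (248,196), (384,199), (381,311), (242,307), and the lip at about (286–340, 260–279). The side picture shows the lip at (262–303, 220–263). The black-lidded jars are at (401,293) and (410,230) in the top view, and the vial is at (223,242).

```bash
python3 - <<'E'
from h import *
c=cam('top');im=c['pixels'][:,:,::-1]
cv2.imwrite('pics/crop.png',cv2.resize(im[185:325,205:420],None,fx=3.7,fy=3.7,interpolation=cv2.INTER_CUBIC))
hsv=cv2.cvtColor(np.ascontiguousarray(im),cv2.COLOR_BGR2HSV)
m=((hsv[:,:,1]<70)&(hsv[:,:,2]>70)).astype(np.uint8)
n,l,st,ce=cv2.connectedComponentsWithStats(m[:, :])
k=l[230,320];k2=l[298,320];print(st[k],st[k2])
mm=((l==k)|(l==k2)).astype(np.uint8)
mm=cv2.morphologyEx(mm,cv2.MORPH_CLOSE,np.ones((5,5)))
ct=max(cv2.findContours(mm,0,1)[0],key=cv2.contourArea)
r=cv2.minAreaRect(ct);b=cv2.boxPoints(r);print(r)
for p in b: print(p,ray(c,*p,.075).round(4))
q=cv2.approxPolyDP(ct,8,True)[:,0];print(q.tolist())
for p in q: print(p,ray(c,*p,.075).round(4))
E
```

```text
[     0      0    640    480 145456] [     0      0    640    480 145456]
((319.5, 239.5), (479.0, 639.0), 90.0)
[-1.4665146e-14  0.0000000e+00] [1.1482 0.7277 0.075 ]
[639.   0.] [ 1.1179 -0.7767  0.075 ]
[639. 479.] [ 0.0267 -0.6946  0.075 ]
[  0. 479.] [0.0627 0.6974 0.075 ]
[[0, 0], [0, 67], [84, 64], [91, 127], [98, 116], [102, 148], [91, 150], [97, 183], [86, 186], [100, 192], [100, 169], [143, 176], [145, 163], [128, 158], [133, 147], [147, 159], [167, 151], [132, 145], [109, 152], [122, 154], [120, 167], [100, 167], [113, 134], [109, 100], [122, 99], [121, 120], [125, 98], [159, 97], [183, 79], [232, 78], [231, 112], [200, 123], [212, 177], [223, 164], [212, 150], [224, 155], [210, 143], [211, 116], [230, 115], [226, 138], [257, 149], [254, 163], [228, 163], [237, 192], [237, 165], [257, 165], [257, 194], [244, 197], [235, 272], [213, 273], [235, 278], [233, 350], [195, 351], [191, 342], [170, 351], [171, 332], [223, 331], [213, 328], [216, 311], [192, 310], [194, 293], [222, 293], [194, 292], [192, 281], [191, 310], [170, 312], [169, 268], [122, 266], [120, 247], [106, 257],
[... 4510 characters left out ...]
0] [ 0.489  -0.4321  0.075 ]
[489 270] [ 0.49   -0.3891  0.075 ]
[487 259] [ 0.5149 -0.3858  0.075 ]
[526 251] [ 0.531  -0.4752  0.075 ]
[533 264] [ 0.5012 -0.4894  0.075 ]
[535 251] [ 0.5305 -0.4957  0.075 ]
[555 251] [ 0.5294 -0.5411  0.075 ]
[557 263] [ 0.5022 -0.544   0.075 ]
[559 251] [ 0.5292 -0.5502  0.075 ]
[577 250] [ 0.5305 -0.5912  0.075 ]
[577 268] [ 0.4899 -0.5886  0.075 ]
[639 265] [ 0.4933 -0.7297  0.075 ]
[639   0] [ 1.1179 -0.7767  0.075 ]
[408   0] [ 1.1289 -0.2301  0.075 ]
[399  57] [ 0.9906 -0.2038  0.075 ]
[383  40] [ 1.0325 -0.1678  0.075 ]
[304  47] [1.0194 0.0174 0.075 ]
[299  60] [0.9883 0.0297 0.075 ]
[285  59] [0.9914 0.0623 0.075 ]
[277   0] [1.1351 0.0785 0.075 ]
```

View pics/crop.png

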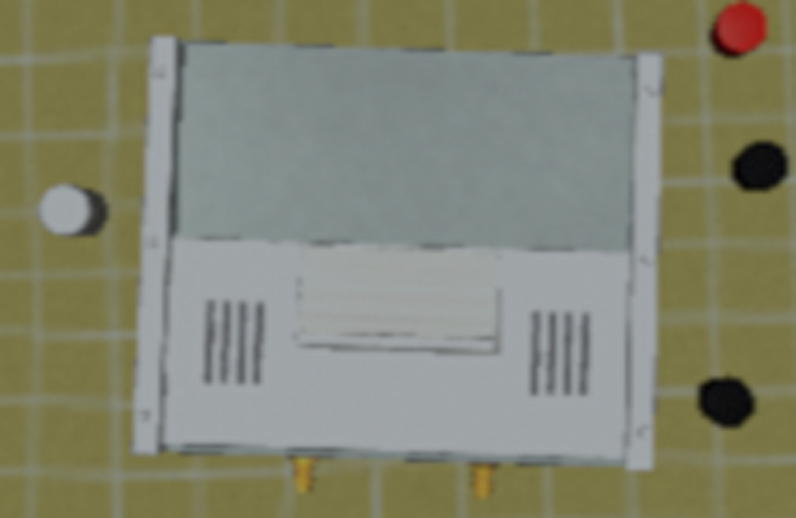

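The crop shows the rail corners at (152,37), (662,54), (653,470), (134,453), and the lip's front ridge from (300,347) to (497,353).

```bash
python3 - <<'E'
from h import *
c=cam('top')
P=lambda u,v,z: ray(c,(u+.5)/3.7+205-.5,(v+.5)/3.7+185-.5,z)
C=np.array([P(u,v,.075) for u,v in((152,37),(662,54),(653,470),(134,453))]);print(C.round(4))
o=C.mean(0)[:2];ax=(C[0]+C[1]-C[2]-C[3])[:2];ay=(C[0]+C[3]-C[1]-C[2])[:2]
print('sizes',np.linalg.norm(ax)/2,np.linalg.norm(ay)/2,'yaw',np.arctan2(ax[1],ax[0]),np.arctan2(-ay[0],ay[1]))
yaw=np.arctan2(ax[1]-ay[0],ax[0]+ay[1]);print('o',o,'yaw',yaw)
R=np.array([[np.cos(yaw),-np.sin(yaw)],[np.sin(yaw),np.cos(yaw)]])
np.savez('m.npz',o=o,yaw=yaw)
for u,v,z in((300,347,.09),(497,353,.09),(175,237,.068),(632,249,.068),(66,209,.07),(760,166,.04),(727,401,.04)):
  p=P(u,v,z);print(p.round(4),'local',(R.T@(p[:2]-o)).round(4))
E
```

```text
[[ 0.6742  0.1574  0.075 ]
 [ 0.6565 -0.1564  0.075 ]
 [ 0.4027 -0.1424  0.075 ]
 [ 0.4204  0.1712  0.075 ]]
sizes 0.2541445749162072 0.3141932639345561 yaw -0.054736254225629825 -0.05628496139037802
o [0.53846394 0.00742822] yaw -0.055592423452625536
[0.4821 0.0687 0.09  ] local [-0.0597  0.058 ]
[ 0.4758 -0.0492  0.09  ] local [-0.0594 -0.06  ]
[0.551  0.1458 0.068 ] local [0.0048 0.1389]
[ 0.5371 -0.135   0.068 ] local [ 0.0065 -0.1422]
[0.5696 0.2121 0.07  ] local [0.0197 0.2061]
[ 0.589  -0.2217  0.04  ] local [ 0.0632 -0.2259]
[ 0.4413 -0.1953  0.04  ] local [-0.0858 -0.2078]
```

```bash
cat >> h.py <<'E'
from scipy.spatial.transform import Rotation as Ro
def loc(x,y):
    m=np.load('m.npz');a=float(m['yaw']);return m['o']+np.array([np.cos(a)*x-np.sin(a)*y,np.sin(a)*x+np.cos(a)*y])
def delta(*pts):
    # pts: manifold x,y, fingertip z (m) -> tool-frame shift mm
    s=arm.sense();R=Ro.from_quat(np.roll(s['orientation'],-1)).as_matrix()
    m=np.load('m.npz');a=float(m['yaw']);h=np.arctan2(R[1,0],R[0,0])
    d=s['ee_pos'][:2]-m['o'];print('tool local mm',(1e3*np.array([np.cos(a)*d[0]+np.sin(a)*d[1],-np.sin(a)*d[0]+np.cos(a)*d[1],s['ee_pos'][2]-.073])).round(1),'F',s['ft_force'].round(1),'t',round(s['time'],2),'tilt',R[2,2].round(4))
    for x,y,z in pts:
        t=np.append(loc(x,y),z+.073);print((x,y,z),t.round(3),(1e3*R.T@(t-s['ee_pos'])).round(1),'turn',round(h-a,3))
E
python3 - <<'E'
from h import *
delta((-.08,-.36,.18),(-.105,0,.16),(-.105,0,.074))
E
```

```text
tool local mm [-282.1 -634.9  230.2] F [-0.1  0.8  0.1] t 0.2 tilt -1.0
(-0.08, -0.36, 0.18) [ 0.439 -0.348  0.253] [ 293.8 -173.4   50.4] turn 0.403
(-0.105, 0, 0.16) [0.434 0.013 0.233] [ 412.2 -514.2   70.8] turn 0.403
(-0.105, 0, 0.074) [0.434 0.013 0.147] [ 412.2 -514.1  156.8] turn 0.403
```

```bash
python3 -m handwheel '50 -30 10 0.07;100 -60 20 0.14;150 -90 30 0.21;200 -120 38 0.28;245 -145 45 0.35;294 -173 50 0.403;310 -220 53 0.403;328 -274 56 0.403;346 -330 60 0.403;364 -380 63 0.403;382 -430 66 0.403;398 -475 70 0.403;412 -514 71 0.403;412 -514 71 0.403' 0 20; python3 - <<'E'
from h import *
delta((-.105,0,.074))
E
```

```text
time: 1.95
ee_pos: [0.4335, 0.0159, 0.233]
orientation: [-0.0, 1.0, -0.024, 0.0]
ft_force: [-0.2, -0.1, -0.5]
gripper_width: -0.0003
finger_force: 0.0
tool local mm [-105.3    2.6  160. ] F [-0.2 -0.1 -0.5] t 1.95 tilt -1.0
(-0.105, 0, 0.074) [0.434 0.013 0.147] [ 0.2  2.7 86. ] turn 0.007
```

```bash
python3 -m handwheel '0 2 30 0.007;0 3 60 0.007;0 3 85 0.007;0 3 85 0.007;15 3 85 0.007;28 3 85 0.007;38 3 85 0.007;46 3 85 0.007;54 3 85 0.007;62 3 85 0.007' ; python3 - <<'E'
from h import *
delta()
E
```

```text
time: 3.2
ee_pos: [0.4955, 0.0061, 0.1478]
orientation: [0.0, 1.0, -0.031, -0.0]
ft_force: [-3.3, 0.7, 1.8]
gripper_width: -0.0001
finger_force: 1.5
tool local mm [-42.8  -3.7  74.8] F [-3.3  0.7  1.8] t 3.2 tilt -1.0
```

Contact at about 3 N, so the cover is sliding. I'll keep pushing.

```bash
python3 -m handwheel '10 0 0 0;20 0 0 0;30 0 0 0;40 0 0 0;50 0 0 0;60 0 0 0;70 0 0 0;75 0 0 0;79 0 0 0;82 0 0 0;82 0 0 0' ; python3 - <<'E'
from h import *
delta()
c=cam('top');cv2.imwrite('pics/c2.png',cv2.resize(c['pixels'][150:325,205:420,::-1],None,fx=3.4,fy=3.4,interpolation=cv2.INTER_CUBIC))
E
```

```text
time: 4.58
ee_pos: [0.5777, 0.0009, 0.148]
orientation: [0.0, 1.0, -0.031, 0.001]
ft_force: [-1.5, 0.9, 0.0]
gripper_width: -0.0
finger_force: 0.6
tool local mm [39.5 -4.3 75. ] F [-1.5  0.9  0. ] t 4.58 tilt -1.0
```

View pics/c2.png

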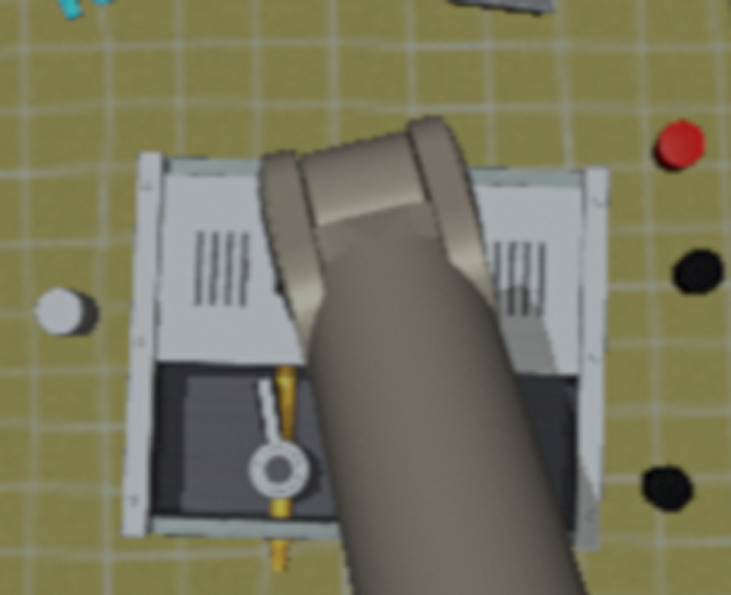

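The well is nearly open. The left valve has the disc hub at crop pixel (279,469), with its bar going to (265,380). Now I'll push on to the stop.

```bash
python3 -m handwheel '3 0 0 0;6 0 0 0;9 0 0 0;11 0 0 0;13 0 0 0;13 0 0 0' ; python3 - <<'E'
from h import *
delta()
E
```

```text
time: 5.38
ee_pos: [0.5844, 0.0004, 0.147]
orientation: [0.001, 0.999, -0.031, -0.008]
ft_force: [-16.6, 2.3, 11.6]
gripper_width: 0.0
finger_force: 8.5
tool local mm [46.3 -4.5 74. ] F [-16.6   2.3  11.6] t 5.38 tilt -0.9999
```

At the stop: 16 N, with the travel arrested. Now I back off, rise, and measure the handle.

```bash
python3 -m handwheel '-15 0 0 0;-30 0 0 0;-30 0 -30 0;-30 60 -55 0;-30 120 -55 0;-30 150 -55 0;-30 150 -55 0' ; python3 - <<'E'
from h import *
delta()
c=cam('top');cv2.imwrite('pics/c3.png',cv2.resize(c['pixels'][185:325,225:420,::-1],None,fx=4,fy=4,interpolation=cv2.INTER_CUBIC))
E
```

```text
time: 6.25
ee_pos: [0.5504, -0.1516, 0.2032]
orientation: [0.001, 0.999, -0.034, 0.001]
ft_force: [0.6, 0.0, -0.5]
gripper_width: -0.0001
finger_force: 0.0
tool local mm [  20.8 -158.1  130.2] F [ 0.6  0.  -0.5] t 6.25 tilt -1.0
```

View pics/c3.png

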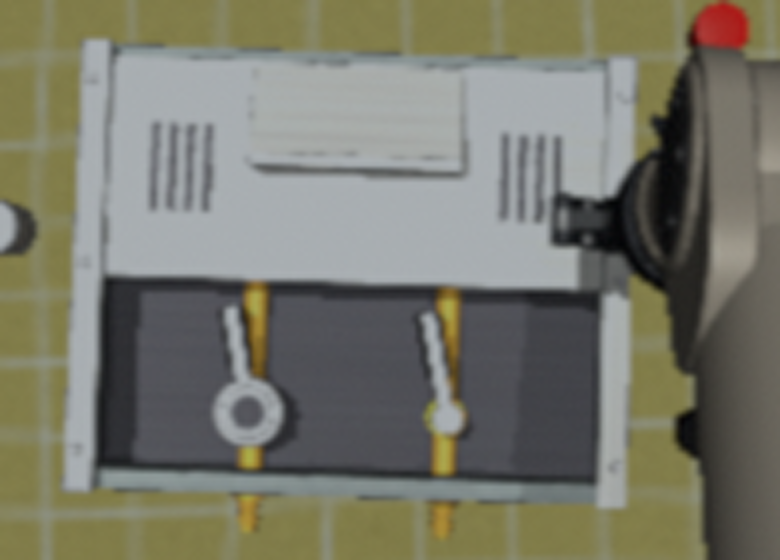

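The cover is open. The disc hub is at crop (249,411) with its tip at (231,308). The small hub is at (447,418) with its tip at (428,314). The lip front runs from (252,164) to (465,172).

```bash
python3 - <<'E'
from h import *
c=cam('top');m=np.load('m.npz');a=float(m['yaw']);R=np.array([[np.cos(a),-np.sin(a)],[np.sin(a),np.cos(a)]])
for u,v,z in((249,411,.054),(231,308,.051),(447,418,.051),(428,314,.051),(252,164,.09),(465,172,.09),(105,277,.068),(605,292,.068)):
  p=ray(c,(u+.5)/4+224.5,(v+.5)/4+184.5,z);print(R.T@(p[:2]-m['o'])*1e3)
L=np.array([-82,57.5])
def pt(th,r=45,off=24): return L+r*np.array([np.cos(th),np.sin(th)])+off*np.array([np.sin(th),-np.cos(th)])
for th in(.15,.4,.8,1.2,1.57): print(th,pt(th).round(1))
delta((-.04,.03,.12),(-.04,.025,.036))
E
```

```text
[-80.68519997  57.13507003]
[-22.03253772  69.93361602]
[-81.16835889 -56.55851397]
[-21.82477184 -43.8317491 ]
[57.88821633 58.16031679]
[ 57.2875115  -60.87911043]
[ -7.07786525 140.75064358]
[  -6.41533058 -143.52301242]
0.15 [-33.9  40.5]
0.4 [-31.2  52.9]
0.8 [-33.4  73.1]
1.2 [-43.3  90.7]
1.57 [-58.  102.5]
tool local mm [  21.2 -153.4  130.1] F [0.5 0.7 0.2] t 6.35 tilt -1.0
(-0.04, 0.03, 0.12) [0.5   0.04  0.193] [ -62.4 -183.    10.1] turn -0.006
(-0.04, 0.025, 0.036) [0.5   0.035 0.109] [ -62.5 -178.    94.1] turn -0.006
```

```bash
python3 -m handwheel '-20 -60 0 0;-35 -115 0 0;-48 -165 0 -0.1;-53 -186 0 -0.2;-53 -186 20 -0.2;-53 -186 50 -0.2;-53 -186 75 -0.2;-53 -186 93 -0.2;-53 -186 93 -0.2' ; python3 - <<'E'
from h import *
L=np.array([-.082,.0575])
def pt(th,off,r=.045): return (*(L+r*np.array([np.cos(th),np.sin(th)])+off*np.array([np.sin(th),-np.cos(th)])),.037)
delta(*[pt(t,.021) for t in(.25,.4,.6,.8,1.0,1.2,1.4,1.57)]);print(arm.sense()['q'].round(2))
E
```

```text
time: 7.48
ee_pos: [0.5087, 0.0424, 0.1089]
orientation: [-0.0, 0.998, 0.07, -0.001]
ft_force: [0.0, -0.1, -1.0]
gripper_width: 0.0004
finger_force: 0.0
tool local mm [-31.7  33.2  35.9] F [ 0.  -0.1 -1. ] t 7.47 tilt -1.0
(np.float64(-0.03320345787867601), np.float64(0.04828601731052999), 0.037) [0.508 0.057 0.11 ] [  1.4 -15.1  -1.1] turn 0.195
(np.float64(-0.032374470081388516), np.float64(0.05568154452982868), 0.037) [0.509 0.065 0.11 ] [  3.7 -22.2  -1.1] turn 0.195
(np.float64(-0.03300240538776873), np.float64(0.06557686338967335), 0.037) [0.509 0.075 0.11 ] [  5.  -32.   -1.1] turn 0.195
(np.float64(-0.03558372017048758), np.float64(0.07515018319418805), 0.037) [0.507 0.084 0.11 ] [  4.3 -41.9  -1.1] turn 0.195
(np.float64(-0.04001550555496789), np.float64(0.08401984589312442), 0.037) [0.503 0.094 0.11 ] [  1.7 -51.4  -1.1] turn 0.195
(np.float64(-0.04612108024323794), np.float64(0.09183224602451504), 0.037) [0.498 0.102 0.11 ] [ -2.8 -60.3  -1.1] turn 0.195
(np.float64(-0.0536570342397315), np.float64(0.09827592784857565), 0.037) [0.49  0.109 0.11 ] [ -8.9 -68.1  -1.1] turn 0.195
(np.float64(-0.060964171956448474), np.float64(0.10248326287100716), 0.037) [0.483 0.113 0.11 ] [-15.3 -73.6  -1. ] turn 0.195
[ 0.11  0.41 -0.33  2.04  0.2   0.73 -1.78]
```

```bash
python3 -m handwheel '0 -7 0 0;1 -15 0 0;4 -22 0 0;5 -27 0 0;5 -32 0 0;5 -37 0 0;4 -42 0 0;3 -47 0 0;2 -51 0 0;0 -56 0 0;-3 -60 0 0;-6 -64 0 0;-9 -68 0 0' ; python3 - <<'E'
from h import *
delta()
c=cam('top');cv2.imwrite('pics/c4.png',cv2.resize(c['pixels'][185:325,225:420,::-1],None,fx=4,fy=4,interpolation=cv2.INTER_CUBIC))
E
```

```text
time: 9.1
ee_pos: [0.4913, 0.1076, 0.1099]
orientation: [0.0, 0.998, 0.069, 0.0]
ft_force: [1.5, -0.9, -0.2]
gripper_width: -0.0002
finger_force: 0.9
tool local mm [-52.7  97.4  36.9] F [ 1.5 -0.9 -0.2] t 9.1 tilt -1.0
```

View pics/c4.png

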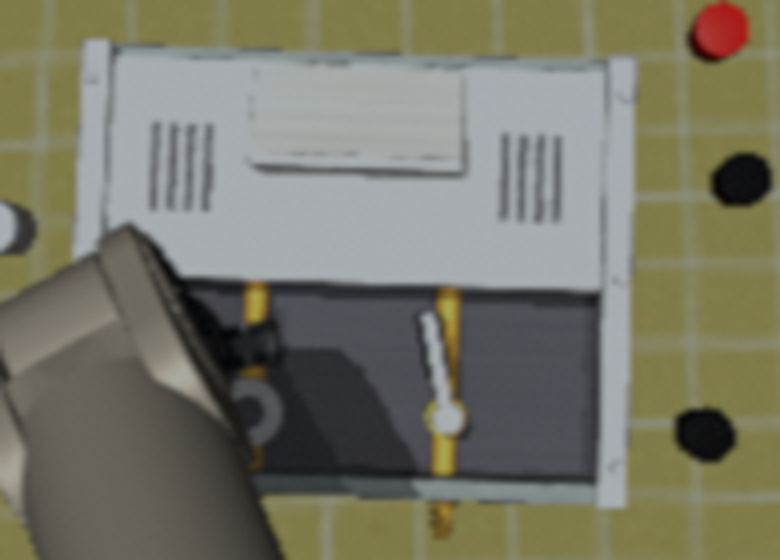

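```bash
python3 -m handwheel '-3 -2 0 0;-5 -3 0 0;-7 -4 0 0;-9 -5 0 0;-11 -6 0 0;-13 -6 0 0;-13 -6 0 0' ; python3 - <<'E'
from h import *
delta()
E
```

```text
time: 10.02
ee_pos: [0.4796, 0.1116, 0.1103]
orientation: [-0.0, 0.998, 0.069, 0.002]
ft_force: [5.9, -0.9, -4.1]
gripper_width: 0.0002
finger_force: 3.1
tool local mm [-64.5 100.7  37.3] F [ 5.9 -0.9 -4.1] t 10.03 tilt -1.0
```

Force is rising, so the bar has probably reached its stop. I'll press a little more to confirm.

```bash
python3 -m handwheel '-2 0 0 0;-4 -1 0 0;-5 -1 0 0;-5 -1 0 0' ; python3 - <<'E'
from h import *
delta()
E
```

```text
time: 10.52
ee_pos: [0.4785, 0.1115, 0.1112]
orientation: [-0.001, 0.998, 0.068, 0.007]
ft_force: [15.3, -3.0, -9.3]
gripper_width: 0.0
finger_force: 7.1
tool local mm [-65.6 100.6  38.2] F [15.3 -3.  -9.3] t 10.53 tilt -0.9999
```

```bash
python3 -m handwheel '7 2 0 0;18 5 0 0;20 8 0 0;20 8 -40 0;20 8 -90 0;20 50 -110 0;20 110 -110 0;20 170 -110 0;20 230 -110 0;20 270 -110 0;20 270 -110 0' ; python3 - <<'E'
from h import *
delta()
c=cam('top');cv2.imwrite('pics/c5.png',cv2.resize(c['pixels'][185:325,205:420,::-1],None,fx=3.7,fy=3.7,interpolation=cv2.INTER_CUBIC))
E
```

```text
time: 11.9
ee_pos: [0.5285, -0.1569, 0.2193]
orientation: [0.0, 0.998, 0.065, -0.001]
ft_force: [1.0, 0.4, -0.6]
gripper_width: 0.0002
finger_force: 0.0
tool local mm [  -0.8 -164.6  146.3] F [ 1.   0.4 -0.6] t 11.9 tilt -1.0
```

View pics/c5.png

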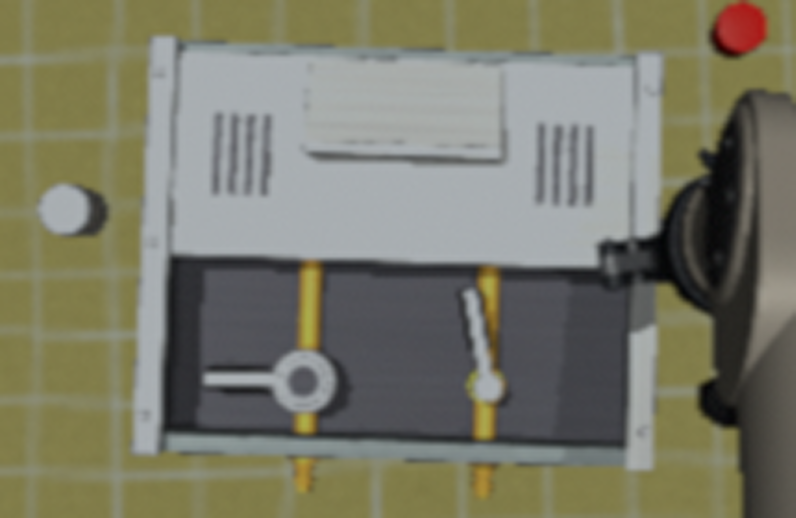

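The disc handle lies along the box, from its hub at (304,381) to its tip at (205,379). The plain handle, vial and cover are as they should be, so I'm handing in.

```bash
python3 -c "
from workcell import arm
print(arm.job_done())"
```

```text
the job is handed in; nothing more can be done
None
```

I pushed the cover back to its stop and turned the disc-hub valve fully shut, and I left the other valve, the vial and the jars alone; the job was handed in at about 12 s, with no verdict returned.

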